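# Press a bush home with the ratchet clamp and let it go

### The arm

A 7-joint arm with a two-finger parallel gripper is mounted at the origin on the work surface. World frame = base frame: x ahead of the robot, y to its left, z up, the work surface at z = 0. Lengths are in m, angles in rad, forces in N, time in s.
With the tool pointing down it reaches from about 0.35 to 0.9 m from the base axis. Payload 8.1 kg.
Tool frame: the origin (TCP) lies between the finger pads; the fingertips stand 14 mm ahead of it and the grasp point (between the pads) lies 5 mm behind it; z points along the fingers, y is the line along which they close (so a half turn about z gives the same grasp; the last joint's range is limited). The gripper opens to 85 mm and grips with 20 to 120 N. Pads are 22 mm wide; open, the fingers measure 114 mm over their backs; the gripper's body (76 mm by 85 mm) begins 54 mm behind the grasp point. The pads swing forward as they close: fully open they stand 13 mm farther back than shut.
Start: joints at [1.105, 0.434, 0.025, 1.573, -0.012, 1.134, -0.075], TCP at [0.222, -0.584, 0.245] pointing down, gripper open.
Joint ranges: [-2.62, 2.62], [-0.44, 2.09], [-1.27, 1.32], [0.08, 2.57], [-1.32, 4.46], [0.12, 2], [-2.74, 2.74]. Speed limits (rad/s): [2.22, 2.22, 3.01, 3.01, 3.14, 3.14, 3.14].

### API

Orientations are given as a unit quaternion [w, x, y, z].
In Python, from cell import manip gives the robot as it stands.
- The arm moves only by the tool move_arm, never from a script. Its argument "steps" is a list of rows, each an object of numbers: "dx", "dy", "dz": the shift along the tool's x, y, z in units of 300 mm (1.0 is 300 mm); "rx", "ry", "rz": the turn, a rotation vector about the tool's x, y, z in units of pi/4 rad (1.0 is pi/4 rad). In form: [{"dx": .., "dy": .., "dz": .., "rx": .., "ry": .., "rz": ..}, ...]. A call has 1 to 10 rows; each row is the pose to reach, as a shift and turn from the pose commanded when the call began, along the tool's axes at that moment; what a row does not reach only later rows make up. A row lasts 1/8 s, in which the tool goes at most 62.5 mm and 10.7 degrees, less where a joint would pass 70% of its speed; a pose out of reach is approached as far as the arm can. A call with a number of a shift or a turn outside -1 to 1 is refused whole. A call with a gripper value outside its range is refused whole. "gripper" is the finger opening in mm, from 0 to 85.4, set as the call begins (left out, the last holds). The fingers move at their own pace and stop on an object; "newtons" is the grip in N (left out, the last holds). Time passes only in rows, so rows that repeat a pose let the fingers close. It gives the time, the measured TCP pose, the force, the opening and the grip force at its end, in the units of the state.
- manip.state(): the state, without advancing time (a new reading comes with each control period).
- manip.capture(name): name is "scene" or "side" or "wrist"; returns a dict with "pixels" (400x640x3 uint8, red, green, blue), "K" (3x3 intrinsics, pixels), "k1" (the pictures are not rectified: a ray, as slopes to the right and down, at radius r is drawn at 1 + k1 r^2 times it, then the intrinsics apply), "R" (3x3) and "t" (3): a world point X has camera coordinates R X + t; the wrist camera has in their place "hand_eye" (4x4, takes a point from camera to tool coordinates, whose origin is the TCP and whose axes are the flange's). Camera axes: x right, y down, z forward; pixel columns grow to the right and rows downward; lengths in m; the calibration is good to about 2 mm. A picture is of the moment at which its call begins: read the wrist's pose just before it. There is no depth.
- manip.hand_in(): hands the job in; it is judged then, once.
Trained networks look in a picture, given as the dict that the camera call returned (one of the last four; its "shot" number tells which), for a name from the list of things; names that differ only in an ending like _2 or _b are one class to them, and where a whole thing is asked for, a point or a joint stands for the part that bears it (a point fixed in the world has none). Each returns a list of dicts, best first, with "p" (0 to 1); they miss things now and then, are a little off and sometimes report something else, mostly with a low value. They report only what shows in the picture. A call takes as long as a camera call. They do not tell look-alikes from the thing itself.
- manip.look_for(picture, label): "extent" ([centre column, centre row, width, height] as shares, 0 to 1, of the picture: columns of its width, rows of its height, round what is visible of it).
- manip.masks_of(picture, label): "region" (400x640 bool, what is visible of it) and "extent" ([centre column, centre row, width, height] as shares, 0 to 1, of the picture: columns of its width, rows of its height, round what is visible of it).
The state is a dict: "time_s": time; "joints": joint angles; "joint_velocities": joint speeds; "tau": joint torques, N m; "tool_pos": TCP position; "eef_rot": TCP orientation; "contact_force": force on the tool from outside, world axes, zero at the start; "ft_torque": the same for the moment, N m; "width": finger opening in m; "grip_force": force on a finger pad.
Only numpy, scipy, OpenCV 4.12 (cv2) and the standard library are available. Lean on these libraries where they do the work, as an engineer would, in place of code of your own. Each camera call takes 0.05 s, during which the arm holds its last target. There are 200 camera calls.

### The job

Use the ratchet clamp held in the vise as a press: pump its orange trigger, letting it all the way up between strokes, until the brass bush is fully home, flush with the wheel; when the trigger turns firm, hold that moderate squeeze for a moment to seat the bush, but no harder, because the wheel cracks easily. Then press the red release until the upper jaw has sprung all the way up, leaving the finished wheel standing on the lower pad. Work only with the trigger and the release: do not push on the upper jaw, the bush or the wheel, and leave everything else on the desk where it lies.

Things in the scene. Friction and masses are not known exactly. Their poses are not given: they have to be found in the camera images.
- vise: green cast-iron vise on a foot clamped to the desk's far edge; does not move during the job. Origin at desk height on its swivel axis; z up, y along the jaws (62 mm long, top at 118 mm), x across them. The jaws hold a ratchet bar clamp by its handle, so that the clamp is a small upright press. Nothing of it is higher than 241 mm
- clamp: the clamp's fixed part, same origin and axes as the vise: black pistol handle held in the vise, pointing to -y and ending at y = -90 mm; blue head at y = 35 to 85 mm, top at 150 mm, with a spring-loaded toothed steel bar running upright through it at y = 60 mm. Both jaws reach out to +y from the bar; trigger and release lie on the handle's side
- trigger_pad (a point): where to push on the orange trigger: middle of its upper face, at about x 0, y -43, z 176 mm in the vise's frame at rest. The trigger is a bar 20 mm wide and 110 mm long lying above the handle. Pushed all the way down, this point sinks 38 mm and shifts 7 mm to -y, until the trigger stops hard. It springs back up when let go
- trigger: the orange trigger. Origin on its pivot inside the head, 130 mm from the trigger pad; hinge axis x; at rest it rises by 0.30 rad towards its free end. The first 10 to 14 mm of each stroke are idle. A full stroke draws the upper jaw down by one 5 mm tooth and up to 1 mm over; the ratchet keeps the tooth while the trigger is let all the way up for the next stroke
- release_tab (a point): where to press on the red release tab: its upper face, at about x 0, y 4, z 179 mm in the vise's frame, above the root of the trigger. The tab is 18 mm wide and 46 mm long and goes straight down 7 mm to a stop, with 2 to 7 N. Kept down past 6 mm for half a second, with the trigger let up, it frees the bar, and the coil spring pushes the upper jaw all the way up
- jaw: the moving upper jaw: blue arm on the toothed bar, carrying a 24 mm round black rubber pad on a screw. Origin under the arm, on the axis of that pad, z up. The screw is set differently each time: the pad's underside lies 4 to 9 mm below the origin, so the bush can come home anywhere in a stroke. It slides straight up and down; fully up it is 55 mm above the lower pad, at the start 35 to 45 mm above it
- lower_pad (a point): top centre of the round black rubber pad on the fixed lower jaw, at x 0, y 112, z 150 mm in the vise's frame
- wheel: idler wheel of a tape deck: cream moulding with a black rubber rim, 44 mm across, 16 mm high, standing loose on the lower pad under the upper jaw. Origin at the centre of its underside, z up. Brittle: it cracks when squeezed with more than 75 N, which takes about 20 N on the trigger pad
- bush_top (a point): top centre of the brass bush, 14 mm across, started in the wheel's bore, 6 to 7.5 mm proud; home when flush (16 mm above the wheel's origin). Push on the trigger pad: 3 to 6 N with the jaw free, 8 to 10 N while the bush goes in. Once home the trigger turns firm: 2 to 3 N more per mm, hold 13 to 15 N a moment to seat it (under 12 N is too little). Short of a full stroke the jaw gains no tooth
- pliers: bent-nose steel pliers with yellow grips, 170 mm long, lying flat. Not part of the job
- chip_tube: translucent pink chip tube, 270 x 13 x 9 mm, lying flat. Not part of the job
- magnifier: round glass magnifier in a 70 mm brass ring with a dark wooden handle, lying flat. Not part of the job
- probe: black multimeter probe, 120 mm, lying flat. Not part of the job
- screwdriver: red-handled screwdriver, 170 mm, lying flat. Not part of the job
- bush_tray: open grey tray, 86 x 66 x 22 mm, with spare brass bushes. Not part of the job
- done_wheel: an idler wheel that is already finished (cream, black rim, 44 mm across, 16 mm high), lying on the desk. Not part of the job
Things that resemble listed ones, but are neither listed nor needed, are in the scene too. What is shaped like the wheel but brown or turquoise is not meant.

How it is judged:
By the outcome, as a careful person would: the job done as asked, in the order asked, and still so for the second after the job is handed in, with the robot touching nothing.
It also fails if it takes over 67 s, if anything falls off the work surface, if the arm or the gripper's body presses on something with over 40 N, if the wrist force passes 120 N, or if a joint passes its speed limit or range.

## Working session

There is one attempt and no reset: what is moved stays moved. The work goes in short steps, Python scripts to look and compute and a tool call to move; the robot and the scene stay as the last step left them, time stands still between calls to the robot, and variables do not carry over. Pictures are saved under pics/ and viewed, at most 10 in all, crops included, and the job is handed in when it is done.

Besides the shell and the picture viewer there is one more tool, called after "Request:" by a JSON object that holds its "api" and its "payload", one argument or row to a line. move_arm: Moves the arm, as the interface text tells. Shifts and turns lie within -1 to 1; 1 stands for 300 mm of shift or pi/4 rad of turn. Its arguments: {"type":"object","properties":{"steps":{"type":"array","items":{"type":"object","properties":{"dx":{"type":"number","minimum":-1,"maximum":1},"dy":{"type":"number","minimum":-1,"maximum":1},"dz":{"type":"number","minimum":-1,"maximum":1},"rx":{"type":"number","minimum":-1,"maximum":1},"ry":{"type":"number","minimum":-1,"maximum":1},"rz":{"type":"number","minimum":-1,"maximum":1}}}},"gripper":{"type":"number"},"newtons":{"type":"number"}},"required":["steps"]}

```bash
mkdir -p pics; cat > h.py <<'E'
import numpy as np,cv2
from cell import manip
def save(c,n): cv2.imwrite('pics/'+n,c['pixels'][:,:,::-1])
E
python3 - <<'E'
from h import *
s=manip.state();print(s['tool_pos'],s['eef_rot'],s['contact_force'],s['time_s'])
for n in ['scene','side']:
    c=manip.capture(n);save(c,n+'.png');print(n,c['K'].tolist() if hasattr(c['K'],'tolist') else c['K'],c['k1'],c['R'],c['t'])
    for l in ['vise','clamp','trigger','release_tab','jaw','wheel','lower_pad','bush_top']:
        print(l,[(round(d['p'],2),np.round(np.array(d['extent'])*[640,400,640,400])) for d in manip.look_for(c,l)[:3]])
a=cv2.imread('pics/scene.png');b=cv2.imread('pics/side.png')
E
```

```text
[ 0.22159069 -0.58388487  0.24451962] [-7.63815399e-04  9.83600189e-01  1.80360861e-01 -2.09516485e-04] [0.64679771 1.00610902 0.59774829] 0.0
scene [[491.1700605196398, 0.0, 320.5653049149695], [0.0, 491.1700605196398, 199.39356117423765], [0.0, 0.0, 1.0]] 0.026352451627896237 [[-0.35086261  0.93641819  0.00405058]
 [ 0.52940177  0.20192359 -0.82399068]
 [-0.77241776 -0.28696313 -0.56658888]] [ 0.16395657 -0.14760911  1.77302364]
vise [(0.59, array([340., 251.,  92.,  94.]))]
clamp [(0.59, array([340., 235.,  91.,  62.]))]
trigger [(0.79, array([321., 226.,  40.,  18.]))]
release_tab [(0.51, array([334., 232.,  14.,  25.]))]
jaw [(0.89, array([369., 239.,  37.,  62.]))]
wheel [(0.46, array([378., 229.,  13.,   8.])), (0.44, array([389., 254.,  14.,  13.]))]
lower_pad [(0.79, array([339., 236.,  96.,  66.]))]
bush_top []
side [[377.228591917956, 0.0, 323.14311199052605], [0.0, 377.228591917956, 194.28956692397605], [0.0, 0.0, 1.0]] -0.013858022757154302 [[-0.72405213 -0.68924919  0.02615493]
 [-0.36208375  0.34754524 -0.86493217]
 [ 0.58706378 -0.63572625 -0.5012068 ]] [0.40188769 0.30065264 0.73101849]
vise [(0.89, array([274., 199.,  71.,  71.]))]
clamp [(0.8, array([278., 199.,  54.,  71.]))]
trigger [(0.57, array([290., 176.,  20.,  34.]))]
release_tab [(0.44, array([283., 189.,  10.,  26.]))]
jaw [(0.85, array([266., 202.,  29.,  71.])), (0.63, array([274., 303.,  37.,  53.]))]
wheel [(0.74, array([282., 275.,  22.,  18.])), (0.61, array([258., 201.,  16.,  12.])), (0.53, array([274., 302.,  38.,  53.]))]
lower_pad [(0.71, array([278., 198.,  52.,  72.])), (0.48, array([212., 294.,  33.,  46.]))]
bush_top []
```

View pics/scene.png

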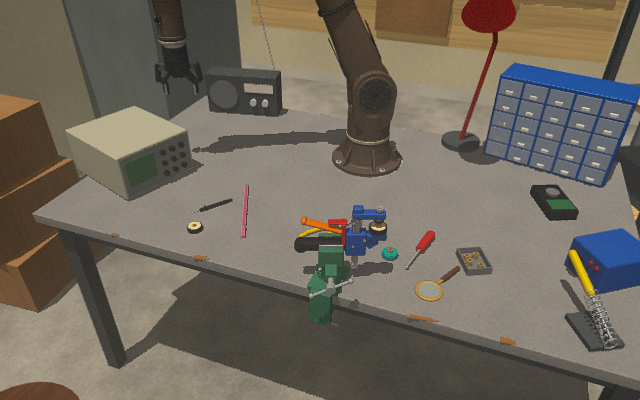

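View pics/side.png

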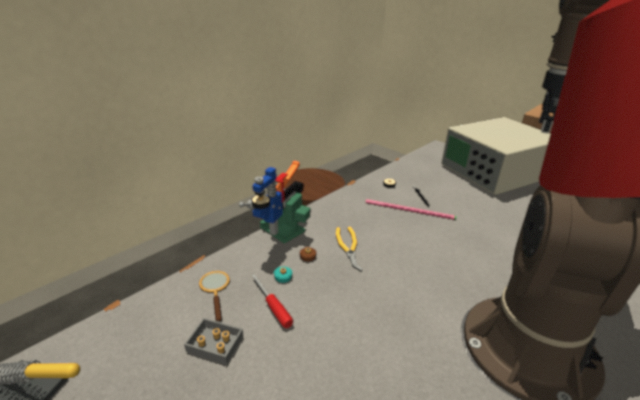

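The scene view shows the clamp at about (340,235): orange trigger (303,220)–(345,229), red tab near (337,224), and the wheel under the blue jaw at (378,228). The side view shows the clamp at (275,200). I'll enlarge both and fit the vise's pose.

```bash
cat >> h.py <<'E'
from scipy.optimize import least_squares
def proj(c,X):
    X=np.atleast_2d(X);P=X@np.array(c['R']).T+c['t'];s=P[:,:2]/P[:,2:]
    r2=(s**2).sum(1,keepdims=True);s=s*(1+c['k1']*r2);K=np.array(c['K']);return s*[K[0,0],K[1,1]]+K[:2,2]
def vw(p,q):
    c,s=np.cos(p[2]),np.sin(p[2]);q=np.atleast_2d(q);return np.c_[p[0]+c*q[:,0]-s*q[:,1],p[1]+s*q[:,0]+c*q[:,1],q[:,2]]
E
python3 - <<'E'
from h import *
F={'trigger':[0,-43,174],'release_tab':[0,4,176],'wheel':[0,112,160]}
obs=[];cs={}
for n,wc in [('scene',(378,229)),('side',(258,201))]:
    c=manip.capture(n);cs[n]=c
    for l in F:
        for d in manip.look_for(c,l):
            e=np.array(d['extent'])*[640,400,640,400]
            if l!='wheel' or np.hypot(*(e[:2]-wc))<10: obs.append((n,l,e[:2]));break
def f(p): return np.concatenate([proj(cs[n],vw(p,np.array(F[l])/1000))[0]-u for n,l,u in obs])
best=min((least_squares(f,[.8,-.1,y],loss='soft_l1') for y in [-2,-1,0,1,2]),key=lambda r:r.cost)
print(best.x,best.cost)
for (n,l,u),r in zip(obs,best.fun.reshape(-1,2)): print(n,l,u,r)
out=[]
for n,(x,y) in [('scene',(280,180)),('side',(225,140))]:
    im=cs[n]['pixels'][y:y+120,x:x+130,::-1];im=cv2.resize(im,None,fx=3,fy=3,interpolation=cv2.INTER_CUBIC)
    for q in [[0,-43,176],[0,4,179],[0,112,150],[0,-90,118],[0,0,0],[0,60,150]]:
        u=(proj(cs[n],vw(best.x,np.array(q)/1000))[0]-[x,y])*3
        cv2.drawMarker(im,tuple(int(v) for v in u),(255,0,255),0,10,1)
    out.append(im)
cv2.imwrite('pics/crop1.png',np.hstack(out))
E
```

```text
[0.62277236 0.09168182 0.44911221] 24.947225136429157
scene trigger [321.024 225.56 ] [-5.02423229 -1.14247264]
scene release_tab [335.744 230.76 ] [-0.01687972 -8.03859779]
scene wheel [378.88 228.28] [ 1.2566256  -2.56862091]
side trigger [290.88 178.48] [-3.85494524 -8.53887369]
side wheel [261.824 203.84 ] [-0.71249378 -0.26855838]
```

View pics/crop1.png

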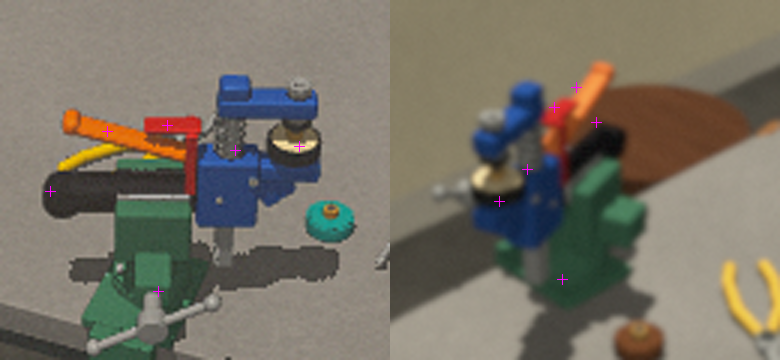

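The predicted points lie close to the real ones: red tab at crop (172,122), trigger tip at (72,115), wheel top at (294,138), and in the side view tip (600,70). I'll refit with these and work out the approach.

```bash
python3 - <<'E'
from h import *
cs={n:manip.capture(n) for n in ['scene','side']}
O=[('scene',[0,-96,190],(304,218.3)),('scene',[0,112,168],(378,226)),('scene',[0,4,179],(337.3,221)),('scene',[0,60,150],(356.7,230)),
('side',[0,-96,190],(295,163.3)),('side',[0,112,168],(260.7,199.3)),('side',[0,4,179],(283.7,174.3))]
f=lambda p:np.concatenate([proj(cs[n],vw(p,np.array(q)/1000))[0]-u for n,q,u in O])
r=least_squares(f,[.62,.09,.45],loss='soft_l1');p=r.x;print(p,r.fun.reshape(-1,2).round(1))
for q in [[0,-43,176],[0,4,179],[0,112,150]]: print(vw(p,np.array(q)/1000))
c=manip.capture('wrist');print(np.array(c['hand_eye']).round(3),c['K'],c['k1'])
from scipy.spatial.transform import Rotation as R
s=manip.state();q=s['eef_rot'];M=R.from_quat([q[1],q[2],q[3],q[0]]).as_matrix();print(M.round(3))
E
```

```text
[0.62141366 0.08869285 0.40985052] [[-11.5   0.3]
 [  1.6  -2.4]
 [ -2.5   0.2]
 [  1.    0.1]
 [  1.9  -6.7]
 [ -0.1   0.7]
 [ -2.7   1.5]]
[[0.63854797 0.04925409 0.176     ]]
[[0.61981977 0.09236157 0.179     ]]
[[0.57678477 0.19141706 0.15      ]]
[[-0.    -0.961 -0.275  0.07 ]
 [ 1.    -0.    -0.    -0.001]
 [ 0.    -0.275  0.961 -0.128]
 [ 0.     0.     0.     1.   ]] [[279.63418369   0.         316.55364345]
 [  0.         279.63418369 201.34400033]
 [  0.           0.           1.        ]] -0.031184184725312956
[[ 0.935  0.355 -0.   ]
 [ 0.355 -0.935 -0.   ]
 [-0.     0.    -1.   ]]
```

Pose estimate: vise at (0.621, 0.089), yaw about 0.41. I'll move to hover above the clamp with the fingers shut and look from close by.

Request:
{"api": "move_arm", "payload": {
  "steps": [
    {"dz": -0.2},
    {"dx": 0.1,"dy": -0.08,"dz": -0.383},
    {"dx": 0.3,"dy": -0.23,"dz": -0.383},
    {"dx": 0.45,"dy": -0.35,"dz": -0.383},
    {"dx": 0.6,"dy": -0.47,"dz": -0.383},
    {"dx": 0.75,"dy": -0.58,"dz": -0.383},
    {"dx": 0.9,"dy": -0.7,"dz": -0.383},
    {"dx": 1,"dy": -0.78,"dz": -0.383}
  ],
  "gripper": 0
}}

```text
$.steps[0]: bad value
```

Request:
{"api": "move_arm", "payload": {
  "steps": [
    {"dx": 0.15,"dy": -0.11},
    {"dx": 0.3,"dy": -0.22},
    {"dx": 0.45,"dy": -0.33},
    {"dx": 0.6,"dy": -0.44},
    {"dx": 0.75,"dy": -0.55},
    {"dx": 0.9,"dy": -0.66},
    {"dx": 1,"dy": -0.76},
    {"dx": 1,"dy": -0.77},
    {"dx": 1,"dy": -0.77}
  ]
}}

```text
$.steps[0]: bad value
```

```bash
cat >> h.py <<'E'
from scipy.spatial.transform import Rotation as Ro
def wrist():
    s=manip.state();c=manip.capture('wrist');q=s['eef_rot'];T=np.eye(4);T[:3,:3]=Ro.from_quat([q[1],q[2],q[3],q[0]]).as_matrix();T[:3,3]=s['tool_pos']
    E=np.linalg.inv(T@np.array(c['hand_eye']));c['R']=E[:3,:3];c['t']=E[:3,3];return s,T,c
E
python3 - <<'E'
from h import *
s,T,c=wrist();print(s['time_s'],s['tool_pos'],s['joints'],s['width'],s['contact_force']);print(T[:3,:3].round(3))
for l in ['trigger','release_tab','jaw','vise','clamp','wheel']: print(l,[(round(d['p'],2),np.round(np.array(d['extent'])*[640,400,640,400])) for d in manip.look_for(c,l)[:2]])
p=[0.6214,0.0887,0.41];im=c['pixels'][:,:,::-1].copy()
for q in [[0,-43,176],[0,4,179],[0,-96,192],[0,-90,118],[0,60,150]]:
    u=proj(c,vw(p,np.array(q)/1000))[0];print(q,u);cv2.drawMarker(im,tuple(int(v) for v in u),(255,0,255),0,10,1)
cv2.imwrite('pics/w1.png',im)
E
```

```text
1.45 [ 0.22178126 -0.58434541  0.24531463] [ 1.1053776   0.43452288  0.02502     1.57318511 -0.0115703   1.13401139
 -0.07511283] 0.08534103293977377 [-0.30663436  0.13517663 -0.20274693]
[[ 0.935  0.355 -0.   ]
 [ 0.355 -0.935 -0.   ]
 [-0.     0.    -1.   ]]
trigger []
release_tab []
jaw []
vise []
clamp []
wheel []
[0, -43, 176] [29918.66343072 38740.95348302]
[0, 4, 179] [43100.62410452 50312.86185554]
[0, -96, 192] [120352.19923185 177045.29318346]
[0, -90, 118] [1222.72617393 1562.11659338]
[0, 60, 150] [8494.45001065 8880.58513381]
```

View pics/w1.png

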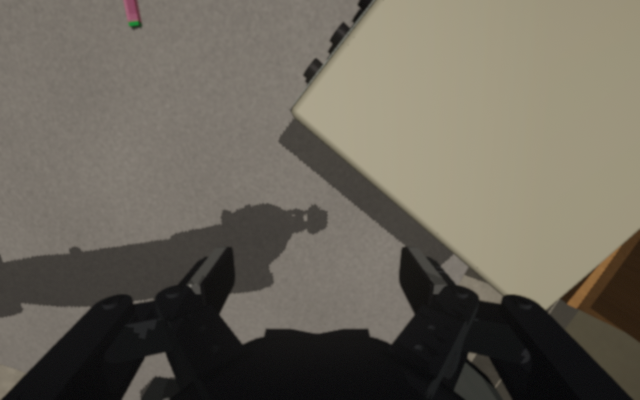

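Rows were refused because they need all six numbers. The view shows the oscilloscope close at right (corner at (293,110)), so I'll rise first and then go up and left past it.

Request:
{"api": "move_arm", "payload": {
  "steps": [
    {"dx": 0,"dy": 0,"dz": -0.2,"rx": 0,"ry": 0,"rz": 0},
    {"dx": 0,"dy": -0.1,"dz": -0.383,"rx": 0,"ry": 0,"rz": 0},
    {"dx": 0.1,"dy": -0.25,"dz": -0.383,"rx": 0,"ry": 0,"rz": 0},
    {"dx": 0.25,"dy": -0.38,"dz": -0.383,"rx": 0,"ry": 0,"rz": 0},
    {"dx": 0.4,"dy": -0.5,"dz": -0.383,"rx": 0,"ry": 0,"rz": 0},
    {"dx": 0.55,"dy": -0.6,"dz": -0.383,"rx": 0,"ry": 0,"rz": 0},
    {"dx": 0.7,"dy": -0.7,"dz": -0.383,"rx": 0,"ry": 0,"rz": 0},
    {"dx": 0.85,"dy": -0.78,"dz": -0.383,"rx": 0,"ry": 0,"rz": 0},
    {"dx": 1,"dy": -0.85,"dz": -0.383,"rx": 0,"ry": 0,"rz": 0}
  ],
  "gripper": 0
}}

```text
time_s: 2.92
tool_pos: [0.4126, -0.238, 0.3606]
eef_rot: [0.0, 0.984, 0.18, 0.0]
contact_force: [0.5, -0.8, 0.5]
width: 0.0004
grip_force: 0.0
```

Request:
{"api": "move_arm", "payload": {
  "steps": [
    {"dx": 0.15,"dy": -0.1,"dz": 0,"rx": 0,"ry": 0,"rz": 0},
    {"dx": 0.3,"dy": -0.2,"dz": 0,"rx": 0,"ry": 0,"rz": 0},
    {"dx": 0.45,"dy": -0.3,"dz": 0,"rx": 0,"ry": 0,"rz": 0},
    {"dx": 0.6,"dy": -0.4,"dz": 0,"rx": 0,"ry": 0,"rz": 0},
    {"dx": 0.75,"dy": -0.5,"dz": 0,"rx": 0,"ry": 0,"rz": 0},
    {"dx": 0.9,"dy": -0.6,"dz": 0,"rx": 0,"ry": 0,"rz": 0},
    {"dx": 1,"dy": -0.7,"dz": 0,"rx": 0,"ry": 0,"rz": 0},
    {"dx": 1,"dy": -0.7,"dz": 0,"rx": 0,"ry": 0,"rz": 0},
    {"dx": 1,"dy": -0.7,"dz": 0,"rx": 0,"ry": 0,"rz": 0}
  ]
}}

```text
time_s: 4.05
tool_pos: [0.6177, 0.0627, 0.36]
eef_rot: [0.0, 0.984, 0.18, -0.0]
contact_force: [0.9, 0.1, -0.6]
width: 0.0003
grip_force: 0.0
```

```bash
python3 - <<'E'
from h import *
s,T,c=wrist();print(s['time_s'],s['tool_pos'],s['joints'],s['width'],s['contact_force']);print(T[:3,:3].round(3))
for l in ['trigger','release_tab','jaw','vise','clamp','wheel']: print(l,[(round(d['p'],2),np.round(np.array(d['extent'])*[640,400,640,400])) for d in manip.look_for(c,l)[:2]])
p=[0.6214,0.0887,0.41];im=c['pixels'][:,:,::-1].copy()
for q in [[0,-43,176],[0,4,179],[0,-96,192],[0,-90,118],[0,60,150]]:
    u=proj(c,vw(p,np.array(q)/1000))[0];print(q,u);cv2.drawMarker(im,tuple(int(v) for v in u),(255,0,255),0,10,1)
cv2.imwrite('pics/w2.png',im)
E
```

```text
4.05 [0.6176674  0.06271597 0.36001487] [ 0.09156982  0.40088611 -0.42042743  1.37057861  0.16279531  1.40458851
 -1.5344497 ] 0.00032575295253326256 [ 0.93918003  0.06799645 -0.61732478]
[[ 0.935  0.355 -0.   ]
 [ 0.355 -0.935 -0.001]
 [-0.001  0.001 -1.   ]]
trigger [(0.94, array([322., 178.,  86.,  23.])), (0.56, array([288., 171.,  42.,  30.]))]
release_tab [(0.98, array([286., 171.,  41.,  30.]))]
jaw [(0.62, array([219., 180.,  85.,  29.]))]
vise [(0.72, array([321., 178.,  89.,  22.])), (0.65, array([272., 146., 192., 130.]))]
clamp [(0.77, array([271., 174., 198.,  42.]))]
wheel [(0.79, array([214., 204.,  24.,  23.])), (0.77, array([268., 216.,  24.,  27.]))]
[0, -43, 176] [335.17942565 172.1133041 ]
[0, 4, 179] [293.35693088 174.57868602]
[0, -96, 192] [385.56156508 172.43369461]
[0, -90, 118] [367.77261619 162.79570982]
[0, 60, 150] [249.59131423 172.4340392 ]
```

View pics/w2.png

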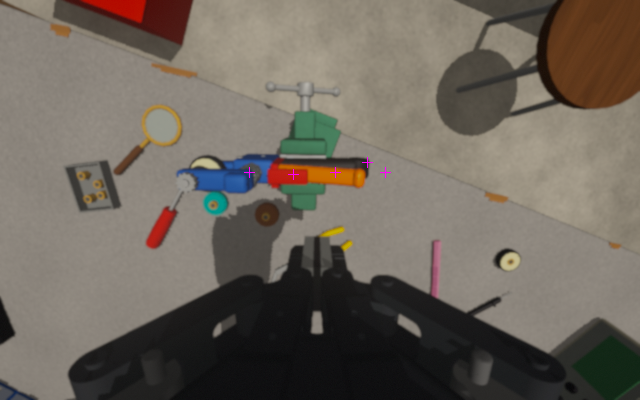

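The wrist view shows the red tab at about (288,175), the trigger running (307..365, 178) with its tip near (365,178), and the wheel (cream) under the jaw at (208,165). The (214,204) detection is the turquoise look-alike and (267,213) the brown one. I'll refine with masks.

```bash
python3 - <<'E'
from h import *
s,T,c=wrist()
def ray(u,z):
    K=np.array(c['K']);a=(np.array(u)-K[:2,2])/K[0,0];r=a.copy()
    for _ in range(5): r=a/(1+c['k1']*(r@r))
    d=c['R'].T@np.r_[r,1];o=-c['R'].T@c['t'];return o+d*(z-o[2])/d[2]
hsv=cv2.cvtColor(c['pixels'],cv2.COLOR_RGB2HSV);H,S,V=cv2.split(hsv)
box=np.zeros(H.shape,bool);box[150:200,260:375]=1
org=box&(H>8)&(H<18)&(S>180)&(V>120); red=box&((H<6)|(H>174))&(S>180)&(V>90)
for n,m in [('org',org),('red',red)]:
    y,x=np.nonzero(m);print(n,x.min(),x.max(),y.min(),y.max(),x.mean(),y.mean())
    for cx in range(x.min(),x.max()+1,6): print(cx,y[x==cx].min(),y[x==cx].max(),end='; ')
    print()
for l in ['trigger','release_tab']:
    d=manip.masks_of(c,l)[0];y,x=np.nonzero(d['region']);print(l,x.min(),x.max(),y.min(),y.max(),x.mean(),y.mean())
ym,xm=np.nonzero(red);a=ray((xm.mean(),ym.mean()),.179)
yo,xo=np.nonzero(org);k=xo>xo.max()-12;b=ray((xo.max()+.5,(yo[k].min()+yo[k].max())/2),.187);d=a-b
print('tab',a,'tip',b,'yaw',np.arctan2(d[1],d[0])-np.pi/2,'len',np.hypot(*d[:2]))
E
```

```text
org 278 364 164 186 328.65811965811963 174.35232668566002
278 165 168; 284 164 168; 290 165 169; 296 165 169; 302 166 169; 308 166 181; 314 166 182; 320 167 182; 326 167 183; 332 168 183; 338 168 183; 344 168 184; 350 169 184; 356 169 186; 362 169 184; 
red 268 306 159 186 285.38632750397454 175.58346581875995
268 171 181; 274 163 186; 280 160 183; 286 170 183; 292 170 183; 298 170 183; 304 170 183; 
trigger 279 364 165 186 333.96787148594376 175.53514056224898
release_tab 267 307 158 187 284.93029490616624 174.90616621983915
tab [0.61563362 0.10021898 0.179     ] tip [0.64597593 0.01816403 0.187     ] yaw 0.35418664343239037 len 0.08748525217210085
```

The tab's edges lie level in the picture, so the yaw is about 0.36 and the tool is already aligned. Tab ≈ (0.615, 0.098), trigger pad ≈ (0.632, 0.054). Going down onto the trigger.

Request:
{"api": "move_arm", "payload": {
  "steps": [
    {"dx": 0.034,"dy": 0.037,"dz": 0.15,"rx": 0,"ry": 0,"rz": 0},
    {"dx": 0.034,"dy": 0.037,"dz": 0.32,"rx": 0,"ry": 0,"rz": 0},
    {"dx": 0.034,"dy": 0.037,"dz": 0.45,"rx": 0,"ry": 0,"rz": 0},
    {"dx": 0.034,"dy": 0.037,"dz": 0.53,"rx": 0,"ry": 0,"rz": 0},
    {"dx": 0.034,"dy": 0.037,"dz": 0.53,"rx": 0,"ry": 0,"rz": 0},
    {"dx": 0.034,"dy": 0.037,"dz": 0.53,"rx": 0,"ry": 0,"rz": 0}
  ]
}}

```text
time_s: 5.3
tool_pos: [0.6319, 0.0568, 0.2024]
eef_rot: [-0.0, 0.984, 0.18, 0.001]
contact_force: [0.4, -0.8, -0.1]
width: 0.0002
grip_force: 0.0
```

Request:
{"api": "move_arm", "payload": {
  "steps": [
    {"dx": 0,"dy": 0,"dz": 0.02,"rx": 0,"ry": 0,"rz": 0},
    {"dx": 0,"dy": 0,"dz": 0.04,"rx": 0,"ry": 0,"rz": 0},
    {"dx": 0,"dy": 0,"dz": 0.06,"rx": 0,"ry": 0,"rz": 0},
    {"dx": 0,"dy": 0,"dz": 0.06,"rx": 0,"ry": 0,"rz": 0}
  ]
}}

```text
time_s: 5.8
tool_pos: [0.6313, 0.0565, 0.183]
eef_rot: [0.0, 0.984, 0.18, -0.0]
contact_force: [0.9, -0.2, 2.7]
width: -0.0002
grip_force: 1.0
```

```bash
python3 - <<'E'
from h import *
s,T,c=wrist();cv2.imwrite('pics/w3.png',c['pixels'][:,:,::-1])
E
```

```text
(no output)
```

View pics/w3.png

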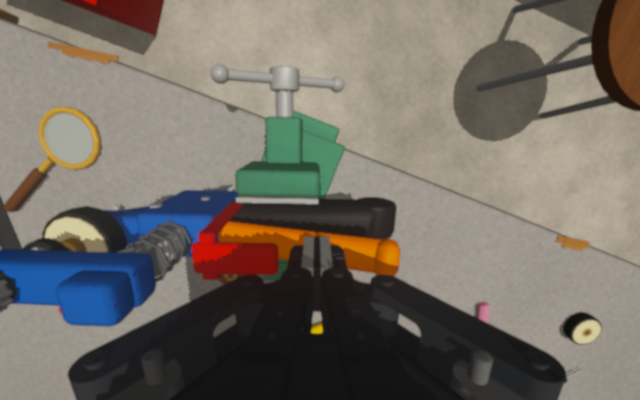

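The fingertips rest on the orange trigger at (317,240), clear of the red tab (right edge at column 278), with the real wheel seen at (80,235). Starting the first stroke.

Request:
{"api": "move_arm", "payload": {
  "steps": [
    {"dx": 0,"dy": 0,"dz": 0.02,"rx": 0,"ry": 0,"rz": 0},
    {"dx": 0,"dy": 0,"dz": 0.04,"rx": 0,"ry": 0,"rz": 0},
    {"dx": 0,"dy": 0.005,"dz": 0.055,"rx": 0,"ry": 0,"rz": 0},
    {"dx": 0,"dy": 0.01,"dz": 0.07,"rx": 0,"ry": 0,"rz": 0},
    {"dx": 0,"dy": 0.01,"dz": 0.07,"rx": 0,"ry": 0,"rz": 0}
  ]
}}

```text
time_s: 6.48
tool_pos: [0.6323, 0.0544, 0.1619]
eef_rot: [-0.0, 0.984, 0.181, -0.0]
contact_force: [0.3, 2.1, 4.8]
width: 0.0001
grip_force: 2.2
```

Request:
{"api": "move_arm", "payload": {
  "steps": [
    {"dx": 0,"dy": 0,"dz": 0.01,"rx": 0,"ry": 0,"rz": 0},
    {"dx": 0,"dy": 0,"dz": 0.02,"rx": 0,"ry": 0,"rz": 0},
    {"dx": 0,"dy": 0,"dz": 0.02,"rx": 0,"ry": 0,"rz": 0}
  ]
}}

```text
time_s: 6.85
tool_pos: [0.6324, 0.0538, 0.1561]
eef_rot: [-0.0, 0.984, 0.18, 0.0]
contact_force: [2.7, 2.2, 4.7]
width: -0.0
grip_force: 2.1
```

Request:
{"api": "move_arm", "payload": {
  "steps": [
    {"dx": 0,"dy": 0,"dz": 0.005,"rx": 0,"ry": 0,"rz": 0},
    {"dx": 0,"dy": 0,"dz": 0.007,"rx": 0,"ry": 0,"rz": 0},
    {"dx": 0,"dy": 0,"dz": 0.007,"rx": 0,"ry": 0,"rz": 0}
  ]
}}

```text
time_s: 7.22
tool_pos: [0.6325, 0.0537, 0.1542]
eef_rot: [0.0, 0.984, 0.18, 0.0]
contact_force: [3.6, -0.1, 4.6]
width: -0.0
grip_force: 2.1
```

Request:
{"api": "move_arm", "payload": {
  "steps": [
    {"dx": 0,"dy": 0,"dz": 0.003,"rx": 0,"ry": 0,"rz": 0},
    {"dx": 0,"dy": 0,"dz": 0.005,"rx": 0,"ry": 0,"rz": 0},
    {"dx": 0,"dy": 0,"dz": 0.005,"rx": 0,"ry": 0,"rz": 0}
  ]
}}

```text
time_s: 7.6
tool_pos: [0.6325, 0.0536, 0.1526]
eef_rot: [0.0, 0.984, 0.18, 0.0]
contact_force: [2.7, 1.0, 4.4]
width: 0.0001
grip_force: 2.2
```

Request:
{"api": "move_arm", "payload": {
  "steps": [
    {"dx": 0,"dy": 0,"dz": 0.002,"rx": 0,"ry": 0,"rz": 0},
    {"dx": 0,"dy": 0,"dz": 0.004,"rx": 0,"ry": 0,"rz": 0},
    {"dx": 0,"dy": 0,"dz": 0.004,"rx": 0,"ry": 0,"rz": 0}
  ]
}}

```text
time_s: 7.98
tool_pos: [0.6325, 0.0537, 0.1517]
eef_rot: [0.0, 0.984, 0.18, 0.0]
contact_force: [4.0, 0.9, 6.7]
width: 0.0
grip_force: 3.1
```

Request:
{"api": "move_arm", "payload": {
  "steps": [
    {"dx": 0,"dy": 0,"dz": 0.002,"rx": 0,"ry": 0,"rz": 0},
    {"dx": 0,"dy": 0,"dz": 0.004,"rx": 0,"ry": 0,"rz": 0},
    {"dx": 0,"dy": 0,"dz": 0.004,"rx": 0,"ry": 0,"rz": 0}
  ]
}}

```text
time_s: 8.35
tool_pos: [0.6325, 0.0537, 0.1513]
eef_rot: [0.0, 0.984, 0.18, 0.0]
contact_force: [0.4, -0.2, 13.3]
width: -0.0004
grip_force: 6.7
```

The stroke met the hard stop at TCP z 0.1513 after a steady 4.5 N, so the jaw was free all the way. Letting the trigger all the way up and starting stroke 2. The bush needs more than one stroke to go in, so a stroke that starts free can't run it home.

Request:
{"api": "move_arm", "payload": {
  "steps": [
    {"dx": 0,"dy": -0.005,"dz": -0.08,"rx": 0,"ry": 0,"rz": 0},
    {"dx": 0.01,"dy": -0.01,"dz": -0.16,"rx": 0,"ry": 0,"rz": 0},
    {"dx": 0.01,"dy": -0.01,"dz": -0.16,"rx": 0,"ry": 0,"rz": 0},
    {"dx": 0.01,"dy": -0.01,"dz": -0.16,"rx": 0,"ry": 0,"rz": 0},
    {"dx": 0.01,"dy": -0.01,"dz": -0.16,"rx": 0,"ry": 0,"rz": 0}
  ]
}}

```text
time_s: 8.98
tool_pos: [0.6331, 0.0571, 0.1967]
eef_rot: [0.0, 0.984, 0.18, -0.001]
contact_force: [0.6, -0.0, -0.2]
width: -0.0
grip_force: 0.0
```

Request:
{"api": "move_arm", "payload": {
  "steps": [
    {"dx": 0,"dy": 0,"dz": 0.03,"rx": 0,"ry": 0,"rz": 0},
    {"dx": 0,"dy": 0,"dz": 0.05,"rx": 0,"ry": 0,"rz": 0},
    {"dx": 0,"dy": 0,"dz": 0.07,"rx": 0,"ry": 0,"rz": 0},
    {"dx": 0,"dy": 0.005,"dz": 0.09,"rx": 0,"ry": 0,"rz": 0},
    {"dx": 0,"dy": 0.01,"dz": 0.11,"rx": 0,"ry": 0,"rz": 0},
    {"dx": 0,"dy": 0.01,"dz": 0.12,"rx": 0,"ry": 0,"rz": 0},
    {"dx": 0,"dy": 0.01,"dz": 0.12,"rx": 0,"ry": 0,"rz": 0}
  ]
}}

```text
time_s: 9.85
tool_pos: [0.6352, 0.0545, 0.1621]
eef_rot: [0.0, 0.984, 0.18, -0.0]
contact_force: [0.1, -2.0, 3.8]
width: 0.0003
grip_force: 2.3
```

Request:
{"api": "move_arm", "payload": {
  "steps": [
    {"dx": 0,"dy": 0,"dz": 0.015,"rx": 0,"ry": 0,"rz": 0},
    {"dx": 0,"dy": 0,"dz": 0.025,"rx": 0,"ry": 0,"rz": 0},
    {"dx": 0,"dy": 0,"dz": 0.03,"rx": 0,"ry": 0,"rz": 0},
    {"dx": 0,"dy": 0,"dz": 0.03,"rx": 0,"ry": 0,"rz": 0}
  ]
}}

```text
time_s: 10.35
tool_pos: [0.6355, 0.0538, 0.1538]
eef_rot: [0.001, 0.984, 0.18, 0.0]
contact_force: [-0.9, -2.8, 8.4]
width: 0.0001
grip_force: 4.1
```

The force rose to 8.4 N above the stop, so the pad has met the bush. Finishing this stroke to the hard stop.

Request:
{"api": "move_arm", "payload": {
  "steps": [
    {"dx": 0,"dy": 0,"dz": 0.003,"rx": 0,"ry": 0,"rz": 0},
    {"dx": 0,"dy": 0,"dz": 0.006,"rx": 0,"ry": 0,"rz": 0},
    {"dx": 0,"dy": 0,"dz": 0.006,"rx": 0,"ry": 0,"rz": 0}
  ]
}}

```text
time_s: 10.72
tool_pos: [0.6356, 0.0537, 0.1522]
eef_rot: [0.001, 0.984, 0.18, 0.0]
contact_force: [-1.1, -3.9, 8.8]
width: 0.0001
grip_force: 4.4
```

Request:
{"api": "move_arm", "payload": {
  "steps": [
    {"dx": 0,"dy": 0,"dz": 0.002,"rx": 0,"ry": 0,"rz": 0},
    {"dx": 0,"dy": 0,"dz": 0.004,"rx": 0,"ry": 0,"rz": 0},
    {"dx": 0,"dy": 0,"dz": 0.004,"rx": 0,"ry": 0,"rz": 0}
  ]
}}

```text
time_s: 11.1
tool_pos: [0.6356, 0.0538, 0.1515]
eef_rot: [0.001, 0.984, 0.18, 0.001]
contact_force: [-2.8, -4.7, 11.8]
width: -0.0005
grip_force: 6.6
```

Request:
{"api": "move_arm", "payload": {
  "steps": [
    {"dx": 0,"dy": 0,"dz": 0.002,"rx": 0,"ry": 0,"rz": 0},
    {"dx": 0,"dy": 0,"dz": 0.002,"rx": 0,"ry": 0,"rz": 0}
  ]
}}

```text
time_s: 11.35
tool_pos: [0.6356, 0.0538, 0.1514]
eef_rot: [0.001, 0.984, 0.18, 0.001]
contact_force: [-3.3, -5.0, 16.7]
width: -0.0002
grip_force: 8.3
```

Request:
{"api": "move_arm", "payload": {
  "steps": [
    {"dx": 0,"dy": -0.005,"dz": -0.08,"rx": 0,"ry": 0,"rz": 0},
    {"dx": 0,"dy": -0.01,"dz": -0.16,"rx": 0,"ry": 0,"rz": 0},
    {"dx": 0,"dy": -0.01,"dz": -0.16,"rx": 0,"ry": 0,"rz": 0},
    {"dx": 0,"dy": -0.01,"dz": -0.16,"rx": 0,"ry": 0,"rz": 0},
    {"dx": 0,"dy": -0.01,"dz": -0.16,"rx": 0,"ry": 0,"rz": 0}
  ]
}}

```text
time_s: 11.98
tool_pos: [0.6334, 0.0574, 0.1963]
eef_rot: [-0.0, 0.984, 0.18, -0.001]
contact_force: [0.2, 0.1, -0.2]
width: -0.0005
grip_force: 0.0
```

Request:
{"api": "move_arm", "payload": {
  "steps": [
    {"dx": 0,"dy": 0,"dz": 0.03,"rx": 0,"ry": 0,"rz": 0},
    {"dx": 0,"dy": 0,"dz": 0.05,"rx": 0,"ry": 0,"rz": 0},
    {"dx": 0,"dy": 0,"dz": 0.065,"rx": 0,"ry": 0,"rz": 0},
    {"dx": 0,"dy": 0.005,"dz": 0.08,"rx": 0,"ry": 0,"rz": 0},
    {"dx": 0,"dy": 0.005,"dz": 0.09,"rx": 0,"ry": 0,"rz": 0},
    {"dx": 0,"dy": 0.01,"dz": 0.095,"rx": 0,"ry": 0,"rz": 0},
    {"dx": 0,"dy": 0.01,"dz": 0.095,"rx": 0,"ry": 0,"rz": 0}
  ]
}}

```text
time_s: 12.85
tool_pos: [0.6349, 0.0553, 0.1695]
eef_rot: [-0.0, 0.984, 0.181, 0.0]
contact_force: [-2.9, 0.2, 8.0]
width: -0.0
grip_force: 4.1
```

Request:
{"api": "move_arm", "payload": {
  "steps": [
    {"dx": 0,"dy": 0,"dz": 0.006,"rx": 0,"ry": 0,"rz": 0},
    {"dx": 0,"dy": 0,"dz": 0.012,"rx": 0,"ry": 0,"rz": 0},
    {"dx": 0,"dy": 0,"dz": 0.012,"rx": 0,"ry": 0,"rz": 0}
  ]
}}

```text
time_s: 13.22
tool_pos: [0.6351, 0.0548, 0.166]
eef_rot: [0.0, 0.984, 0.18, 0.0]
contact_force: [-2.5, -1.7, 7.6]
width: 0.0
grip_force: 4.2
```

Request:
{"api": "move_arm", "payload": {
  "steps": [
    {"dx": 0,"dy": 0,"dz": 0.005,"rx": 0,"ry": 0,"rz": 0},
    {"dx": 0,"dy": 0,"dz": 0.008,"rx": 0,"ry": 0,"rz": 0},
    {"dx": 0,"dy": 0,"dz": 0.008,"rx": 0,"ry": 0,"rz": 0}
  ]
}}

```text
time_s: 13.6
tool_pos: [0.6352, 0.0544, 0.1637]
eef_rot: [0.0, 0.984, 0.18, 0.0]
contact_force: [-2.6, -2.3, 8.8]
width: -0.0
grip_force: 4.3
```

Request:
{"api": "move_arm", "payload": {
  "steps": [
    {"dx": 0,"dy": 0,"dz": 0.003,"rx": 0,"ry": 0,"rz": 0},
    {"dx": 0,"dy": 0,"dz": 0.007,"rx": 0,"ry": 0,"rz": 0},
    {"dx": 0,"dy": 0,"dz": 0.007,"rx": 0,"ry": 0,"rz": 0}
  ]
}}

```text
time_s: 13.98
tool_pos: [0.6353, 0.0542, 0.1616]
eef_rot: [0.0, 0.984, 0.18, 0.0]
contact_force: [-1.6, -2.1, 9.2]
width: -0.0
grip_force: 4.4
```

Request:
{"api": "move_arm", "payload": {
  "steps": [
    {"dx": 0,"dy": 0,"dz": 0.003,"rx": 0,"ry": 0,"rz": 0},
    {"dx": 0,"dy": 0,"dz": 0.007,"rx": 0,"ry": 0,"rz": 0},
    {"dx": 0,"dy": 0,"dz": 0.007,"rx": 0,"ry": 0,"rz": 0}
  ]
}}

```text
time_s: 14.35
tool_pos: [0.6354, 0.054, 0.1595]
eef_rot: [0.001, 0.984, 0.18, 0.0]
contact_force: [-1.4, -2.7, 9.4]
width: 0.0
grip_force: 4.4
```

Request:
{"api": "move_arm", "payload": {
  "steps": [
    {"dx": 0,"dy": 0,"dz": 0.003,"rx": 0,"ry": 0,"rz": 0},
    {"dx": 0,"dy": 0,"dz": 0.006,"rx": 0,"ry": 0,"rz": 0},
    {"dx": 0,"dy": 0,"dz": 0.006,"rx": 0,"ry": 0,"rz": 0}
  ]
}}

```text
time_s: 14.72
tool_pos: [0.6354, 0.0538, 0.1577]
eef_rot: [0.001, 0.984, 0.18, 0.0]
contact_force: [-1.1, -3.9, 9.2]
width: 0.0002
grip_force: 4.4
```

Request:
{"api": "move_arm", "payload": {
  "steps": [
    {"dx": 0,"dy": 0,"dz": 0.003,"rx": 0,"ry": 0,"rz": 0},
    {"dx": 0,"dy": 0,"dz": 0.006,"rx": 0,"ry": 0,"rz": 0},
    {"dx": 0,"dy": 0,"dz": 0.006,"rx": 0,"ry": 0,"rz": 0}
  ]
}}

```text
time_s: 15.1
tool_pos: [0.6355, 0.0537, 0.1558]
eef_rot: [0.001, 0.984, 0.18, 0.0]
contact_force: [-1.9, -4.0, 6.7]
width: -0.0002
grip_force: 3.7
```

Request:
{"api": "move_arm", "payload": {
  "steps": [
    {"dx": 0,"dy": 0,"dz": 0.003,"rx": 0,"ry": 0,"rz": 0},
    {"dx": 0,"dy": 0,"dz": 0.005,"rx": 0,"ry": 0,"rz": 0},
    {"dx": 0,"dy": 0,"dz": 0.005,"rx": 0,"ry": 0,"rz": 0}
  ]
}}

```text
time_s: 15.48
tool_pos: [0.6355, 0.0536, 0.1544]
eef_rot: [0.001, 0.984, 0.18, 0.0]
contact_force: [-1.6, -4.3, 8.4]
width: 0.0001
grip_force: 4.3
```

Request:
{"api": "move_arm", "payload": {
  "steps": [
    {"dx": 0,"dy": 0,"dz": 0.003,"rx": 0,"ry": 0,"rz": 0},
    {"dx": 0,"dy": 0,"dz": 0.005,"rx": 0,"ry": 0,"rz": 0},
    {"dx": 0,"dy": 0,"dz": 0.005,"rx": 0,"ry": 0,"rz": 0}
  ]
}}

```text
time_s: 15.85
tool_pos: [0.6355, 0.0535, 0.1533]
eef_rot: [0.001, 0.984, 0.18, 0.0]
contact_force: [-3.1, -4.3, 11.0]
width: 0.0001
grip_force: 5.9
```

Request:
{"api": "move_arm", "payload": {
  "steps": [
    {"dx": 0,"dy": 0,"dz": 0.003,"rx": 0,"ry": 0,"rz": 0},
    {"dx": 0,"dy": 0,"dz": 0.005,"rx": 0,"ry": 0,"rz": 0},
    {"dx": 0,"dy": 0,"dz": 0.005,"rx": 0,"ry": 0,"rz": 0}
  ]
}}

```text
time_s: 16.23
tool_pos: [0.6356, 0.0535, 0.1522]
eef_rot: [0.001, 0.984, 0.18, 0.001]
contact_force: [-3.8, -4.6, 15.0]
width: 0.0004
grip_force: 7.6
```

The trigger turns firm above the stop: 8.4, 11, then 15 N across 2.2 mm, where the earlier stroke still read 8.8 N at 0.1522. The bush is home, so I'll hold about 14 N.

Request:
{"api": "move_arm", "payload": {
  "steps": [
    {"dx": 0,"dy": 0,"dz": -0.001,"rx": 0,"ry": 0,"rz": 0},
    {"dx": 0,"dy": 0,"dz": -0.001,"rx": 0,"ry": 0,"rz": 0},
    {"dx": 0,"dy": 0,"dz": -0.001,"rx": 0,"ry": 0,"rz": 0},
    {"dx": 0,"dy": 0,"dz": -0.001,"rx": 0,"ry": 0,"rz": 0}
  ]
}}

```text
time_s: 16.73
tool_pos: [0.6356, 0.0535, 0.1525]
eef_rot: [0.001, 0.984, 0.18, 0.001]
contact_force: [-3.0, -4.7, 13.9]
width: -0.0
grip_force: 7.2
```

```bash
python3 - <<'E'
from h import *
for i in range(5):
    c=manip.capture('scene');s=manip.state();print(s['contact_force'].round(1) if hasattr(s['contact_force'],'round') else s['contact_force'],s['grip_force'],s['tool_pos'][2])
E
```

```text
[-3.7 -4.6 14.5] 7.1993857548659435 0.15244831232627806
[-3.5 -4.1 14.6] 7.199193517226377 0.15244507542888708
[-3.1 -5.3 14.5] 7.199186305078911 0.15245247373945053
[-2.9 -4.  14.8] 7.199416005896637 0.15245758828618391
[-3.3 -4.5 14.6] 7.199425548824365 0.15245414055933487
```

Held at about 14.5 N for over a second. Letting go and moving over to the red release.

Request:
{"api": "move_arm", "payload": {
  "steps": [
    {"dx": 0,"dy": 0,"dz": -0.03,"rx": 0,"ry": 0,"rz": 0},
    {"dx": 0,"dy": 0,"dz": -0.12,"rx": 0,"ry": 0,"rz": 0},
    {"dx": 0,"dy": 0,"dz": -0.21,"rx": 0,"ry": 0,"rz": 0},
    {"dx": 0,"dy": 0,"dz": -0.21,"rx": 0,"ry": 0,"rz": 0},
    {"dx": -0.007,"dy": -0.07,"dz": -0.21,"rx": 0,"ry": 0,"rz": 0},
    {"dx": -0.007,"dy": -0.137,"dz": -0.21,"rx": 0,"ry": 0,"rz": 0},
    {"dx": -0.007,"dy": -0.137,"dz": -0.21,"rx": 0,"ry": 0,"rz": 0},
    {"dx": -0.007,"dy": -0.137,"dz": -0.21,"rx": 0,"ry": 0,"rz": 0}
  ]
}}

```text
time_s: 17.98
tool_pos: [0.6184, 0.0925, 0.2138]
eef_rot: [0.0, 0.984, 0.181, -0.0]
contact_force: [0.1, 0.4, -0.1]
width: 0.0003
grip_force: 0.0
```

```bash
python3 - <<'E'
from h import *
s,T,c=wrist();print(s['tool_pos']);a=c['pixels'][:,:,::-1];b=cv2.resize(manip.capture('scene')['pixels'][195:255,290:400,::-1],None,fx=5,fy=5,interpolation=cv2.INTER_CUBIC)
cv2.imwrite('pics/w4.png',np.vstack([cv2.resize(a[150:350,:],(550,172)),b]))
E
```

```text
[0.61844908 0.09246436 0.21376213]
```

View pics/w4.png

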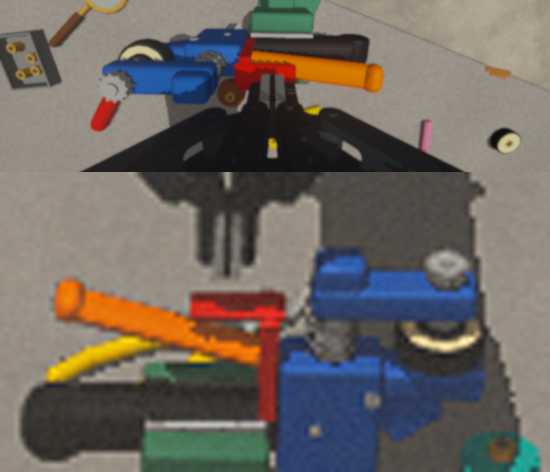

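The trigger is fully up, the jaw pad sits on the wheel at (440,320), and the shut fingers stand above the red tab at (225,275). Pressing the release.

Request:
{"api": "move_arm", "payload": {
  "steps": [
    {"dx": 0,"dy": 0,"dz": 0.05,"rx": 0,"ry": 0,"rz": 0},
    {"dx": 0,"dy": 0,"dz": 0.07,"rx": 0,"ry": 0,"rz": 0},
    {"dx": 0,"dy": 0,"dz": 0.083,"rx": 0,"ry": 0,"rz": 0},
    {"dx": 0,"dy": 0,"dz": 0.09,"rx": 0,"ry": 0,"rz": 0},
    {"dx": 0,"dy": 0,"dz": 0.09,"rx": 0,"ry": 0,"rz": 0}
  ]
}}

```text
time_s: 18.7
tool_pos: [0.6183, 0.0917, 0.1871]
eef_rot: [0.0, 0.984, 0.18, -0.0]
contact_force: [-2.5, -3.7, 6.0]
width: 0.0001
grip_force: 2.9
```

Request:
{"api": "move_arm", "payload": {
  "steps": [
    {"dx": 0,"dy": 0,"dz": 0.003,"rx": 0,"ry": 0,"rz": 0},
    {"dx": 0,"dy": 0,"dz": 0.006,"rx": 0,"ry": 0,"rz": 0},
    {"dx": 0,"dy": 0,"dz": 0.006,"rx": 0,"ry": 0,"rz": 0}
  ]
}}

```text
time_s: 19.08
tool_pos: [0.6183, 0.0917, 0.1859]
eef_rot: [0.001, 0.984, 0.18, -0.0]
contact_force: [-3.9, -3.3, 8.4]
width: -0.0001
grip_force: 4.4
```

Over 7 N, so the tab is at its stop. Holding, then checking.

Request:
{"api": "move_arm", "payload": {
  "steps": [
    {"dx": 0,"dy": 0,"dz": 0.001,"rx": 0,"ry": 0,"rz": 0},
    {"dx": 0,"dy": 0,"dz": 0.001,"rx": 0,"ry": 0,"rz": 0},
    {"dx": 0,"dy": 0,"dz": 0.001,"rx": 0,"ry": 0,"rz": 0},
    {"dx": 0,"dy": 0,"dz": 0.001,"rx": 0,"ry": 0,"rz": 0},
    {"dx": 0,"dy": 0,"dz": 0.001,"rx": 0,"ry": 0,"rz": 0},
    {"dx": 0,"dy": 0,"dz": 0.001,"rx": 0,"ry": 0,"rz": 0},
    {"dx": 0,"dy": 0,"dz": 0.001,"rx": 0,"ry": 0,"rz": 0},
    {"dx": 0,"dy": 0,"dz": 0.001,"rx": 0,"ry": 0,"rz": 0}
  ]
}}

```text
time_s: 20.08
tool_pos: [0.6184, 0.0916, 0.1858]
eef_rot: [0.001, 0.984, 0.18, -0.0]
contact_force: [-4.1, -2.8, 10.5]
width: 0.0001
grip_force: 5.3
```

```bash
python3 - <<'E'
from h import *
c=manip.capture('scene');b=cv2.resize(c['pixels'][190:255,290:400,::-1],None,fx=7,fy=7,interpolation=cv2.INTER_CUBIC)
cv2.imwrite('pics/s5.png',b)
E
```

```text
(no output)
```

View pics/s5.png

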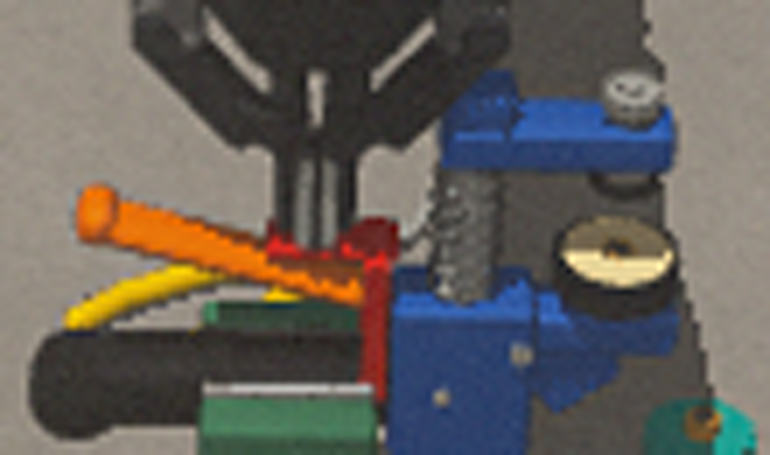

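The jaw has sprung up (arm at (560,135)) and the wheel stands on the lower pad with the bush flush at (615,250). A little more hold, then a straight retreat.

Request:
{"api": "move_arm", "payload": {
  "steps": [
    {"dx": 0,"dy": 0,"dz": 0,"rx": 0,"ry": 0,"rz": 0},
    {"dx": 0,"dy": 0,"dz": 0,"rx": 0,"ry": 0,"rz": 0},
    {"dx": 0,"dy": 0,"dz": 0,"rx": 0,"ry": 0,"rz": 0},
    {"dx": 0,"dy": 0,"dz": -0.05,"rx": 0,"ry": 0,"rz": 0},
    {"dx": 0,"dy": 0,"dz": -0.2,"rx": 0,"ry": 0,"rz": 0},
    {"dx": 0,"dy": 0,"dz": -0.4,"rx": 0,"ry": 0,"rz": 0},
    {"dx": 0,"dy": 0,"dz": -0.5,"rx": 0,"ry": 0,"rz": 0},
    {"dx": 0,"dy": 0,"dz": -0.5,"rx": 0,"ry": 0,"rz": 0},
    {"dx": 0,"dy": 0,"dz": -0.5,"rx": 0,"ry": 0,"rz": 0},
    {"dx": 0,"dy": 0,"dz": -0.5,"rx": 0,"ry": 0,"rz": 0}
  ]
}}

```text
time_s: 21.38
tool_pos: [0.618, 0.0923, 0.3337]
eef_rot: [0.0, 0.984, 0.18, -0.001]
contact_force: [-0.2, -0.1, 0.3]
width: -0.0002
grip_force: 0.0
```

```bash
python3 - <<'E'
from h import *
c=manip.capture('scene');b=cv2.resize(c['pixels'][190:255,290:400,::-1],None,fx=7,fy=7,interpolation=cv2.INTER_CUBIC)
cv2.imwrite('pics/s6.png',b)
E
```

```text
(no output)
```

View pics/s6.png

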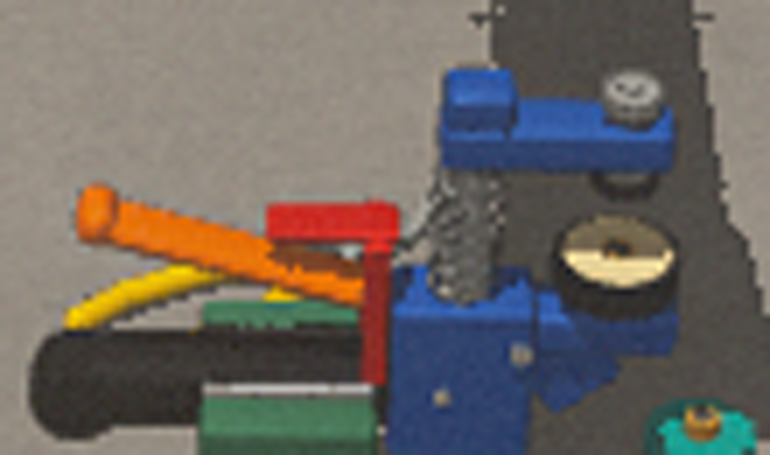

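The jaw stands fully up, with the tab and trigger at rest. The wheel is on the lower pad with its bush flush at (615,250), and the arm is clear.

```bash
python3 -c "
from cell import manip
print(manip.hand_in())"
```

```text
the job is handed in; nothing more can be done
None
```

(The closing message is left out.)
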